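# Open the safety-capped solvent jar

### The job

Open the square solvent jar that stands in the bottle stand: squeeze both side tabs of its safety cap fully in, and keeping them in turn the cap anticlockwise (seen from above) to its stop, letting it climb its thread, then lift it off and set it down, right way up, in the cream tray. Work gently: do not crush the cap or force it on the neck, keep the jar down in its stand, and leave the other things on the bench where they are.

Things in the scene. Friction and masses are not known exactly. Their poses are not given: they have to be found in the camera images.
- cap: round grey knurled safety cap, 50 mm across, 37 mm high, closed on top, 60 g. Origin: centre of its underside; z up its axis. A sprung tab stands at its own +y and -y sides: a flat ribbed plate 16 mm wide, from 8 to 31 mm above the underside. Over the plates' outer faces it measures 60 mm with the tabs out, 51.6 mm fully in
- tab_a (a joint): how far the tab on the cap's +y side is pressed in, m: 0 out, 0.0042 fully in. 4 N starts a tab, 10 N brings it fully in; up to 25 N a side does no harm. Under each plate a tooth, 9 mm wide, reaches down to the cap's underside; with the tab out it catches in a notch of the jar's collar. Both tabs must be about 3 mm in or more to turn the cap; let go, they spring out
- tab_b (a joint): the same for the tab on the cap's -y side
- jar: square white jar, 64 x 64 mm, 112 mm high with its neck, about 0.45 kg, loose in the stand's socket (1.5 mm of play each side, so it can turn about 0.05 rad). Origin: centre of its underside; z up. With the cap on, the cap's underside is 79.5 mm above this origin and the axes of cap and jar agree within 0.1 rad
- jar_neck (a point): centre of the neck's rim, on the jar's axis 112 mm above its underside; axes as the jar's. Plastic neck 37 mm across and 34 mm high; round its foot a collar of 55 mm inner and 63 mm outer diameter, its top 27 mm below this point (5.5 mm above the shut cap's underside): keep fingertips above it. Turning the cap against its stop with 0.25 N m does no harm; 0.5 N m does
- thread (a point): same place and axes as jar_neck. Coarse two-start thread; anticlockwise from above unscrews. The cap starts to climb at once or up to 0.9 rad on, then 2.2 mm a radian; it binds if held too low. A solid stop, felt not seen, comes 0.45 to 1.35 rad from where the axes of cap and jar agree: thread starts differ from jar to jar. Only within 0.08 rad of the stop can the cap be lifted straight off
- stand: grey bottle stand that does not move: base plate 118 x 100 x 6 mm, on it a square socket 85 mm wide outside and 67 mm inside, its rim 46 mm above the bench and its floor 6 mm above the bench. Origin: centre of its underside; x along the plate's 118 mm
- tray: cream plastic tray, 156 mm (its x) by 206 mm (its y), 45 mm high, loose; its floor is 2 to 5 mm above the bench and is free over 112 mm (x) by 170 mm (y) round the centre. Origin: centre of its underside; z up
- solder_reel: solder reel, 55 mm in diameter, 30 mm high; leave alone
- battery: 9 V block battery, 26 x 52 x 18 mm, lying; leave alone
- flux_bottle: small round bottle with a needle top, 30 mm in diameter, 93 mm high; leave alone
- tip_tin: open round tin, 51 mm in diameter, 38 mm high; leave alone
Not all that is in view belongs to the job. What is shaped like the cap but green or orange is not meant.

How it is judged:
By the outcome, as a careful person would: the job done as asked, in the order asked, and still so for the second after the job is handed in, with the robot touching nothing.
It also fails if it takes over 58 s, if anything falls off the work surface, if the arm or the gripper's body presses on something with over 40 N, if the wrist force passes 120 N, or if a joint passes its speed limit or range.

### The arm

A 6-joint arm with a two-finger parallel gripper is mounted at the origin on a cart in front of the work surface, level with it; the furniture and walls round the work are solid. World frame = base frame: x ahead of the robot, y to its left, z up, the work surface at z = 0. Lengths are in m, angles in rad, forces in N, time in s.
With the tool pointing down it reaches from about 0.35 to 0.975 m from the base axis. Payload 4.9 kg.
Tool frame: the origin (TCP) lies on the mounting face of the last link; the fingertips stand 173 mm ahead of it and the grasp point (between the pads) lies 155 mm ahead of it (tcp_to_grasp is the distance from the TCP to the grasp point, in m); z points along the fingers, y is the line along which they close (so a half turn about z gives the same grasp; the last joint's range is limited). The gripper opens to 85 mm and grips with 20 to 120 N. Pads are 22 mm wide; open, the fingers measure 114 mm over their backs; the gripper's body (76 mm by 85 mm) begins 54 mm behind the grasp point. The pads swing forward as they close: fully open they stand 13 mm farther back than shut.
Start: joints at [-1.23, 0.053, 1.613, -0, 1.476, -0.119], TCP at [0.277, -0.56, 0.405] pointing down, gripper open.
Joint ranges: [-3.01, 3.01], [-1.01, 2.22], [0.06, 2.58], [-1.02, 4.17], [0.09, 2.62], [-3.14, 3.14]. Speed limits (rad/s): [2.57, 2.57, 3.14, 3.14, 3.14, 3.14].

### API

Orientations are given as a rotation vector (axis times angle).
In Python, from station import get_obs, get_image, calibration, finish_job, tcp_to_grasp gives the robot as it stands. The module is installed in compiled form; this text tells all that it offers.
- The arm moves only by the tool arm_command, never from a script. Its argument "plan" is a list that holds one entry, the list of rows, each a list of 6 numbers: the shift along the tool's x, y, z in cm, then the turn, a rotation vector about the tool's x, y, z in rad. A call has 1 to 12 rows; each row is the pose to reach, as a shift and turn from the pose commanded when the call began, along the tool's axes at that moment; what a row does not reach only later rows make up. A row lasts 1/12 s, in which the tool goes at most 41.7 mm and 7.16 degrees, less where a joint would pass 70% of its speed; a pose out of reach is approached as far as the arm can. A call with a gripper value outside its range is refused whole. "gripper" is the closure, from -1 (fully open) to 1 (shut), set as the call begins (left out, the last holds). The fingers move at their own pace and stop on an object; "force" is the grip in N (left out, the last holds). Time passes only in rows, so rows that repeat a pose let the fingers close. It gives the time, the measured TCP pose, the force, the opening and the grip force at its end, in the units of the state.
- get_obs(): the state, without advancing time (a new reading comes with each control period).
- get_image(name): name is "side" or "top" or "wrist"; returns (picture, depth): 480x640x3 uint8, blue, green, red; 480x640 float32, m along the optical axis (not along the pixel's ray), 0 where there is no reading.
- calibration(name): a dict with "fx", "fy", "cx", "cy" (pixels), "pose" (4x4, takes a point from camera to world coordinates). Camera axes: x right, y up, looking along -z (the intrinsics and any distortion apply to the point x, -y, -z); pixel columns grow to the right and rows downward; lengths in m; the calibration is good to about 2 mm. A picture is of the moment at which its call begins: read the wrist's pose just before it. calibration takes no time and is no camera call; for the wrist camera it gives the pose at the moment of the call.
- finish_job(): hands the job in; it is judged then, once.
The state is a dict: "t": time; "q": joint angles; "dq": joint speeds; "effort": joint torques, N m; "tool_pos": TCP position; "tool_rot": TCP orientation; "contact_force": force on the tool from outside, world axes, zero at the start; "wrist_torque": the same for the moment, N m; "opening": finger opening in m; "grip_force": force on a finger pad.
Only numpy, scipy, OpenCV 4.12 (cv2) and the standard library are available. Lean on these libraries where they do the work, as an engineer would, in place of code of your own. Each camera call takes 0.05 s, during which the arm holds its last target. There are 200 camera calls.

## Working session

There is one attempt and no reset: what is moved stays moved. The work goes in short steps, Python scripts to look and compute and a tool call to move; the robot and the scene stay as the last step left them, time stands still between calls to the robot, and variables do not carry over. Pictures are saved under pics/ and viewed, at most 10 in all, crops included, and the job is handed in when it is done.

Besides the shell and the picture viewer there is one more tool, called by a JSON object that holds its "method" and its "body", one argument or row to a line. arm_command: Moves the arm, as the interface text tells. Its arguments: {"type":"object","properties":{"plan":{"type":"array"},"gripper":{"type":"number"},"force":{"type":"number"}},"required":["plan"]}

```bash
mkdir -p pics
cat > h.py <<'E'
import numpy as np,cv2
from station import *
from scipy.spatial.transform import Rotation as R
def pts(name,d,c):
    v,u=np.mgrid[0:480,0:640]
    x=(u-c['cx'])/c['fx']*d; y=(v-c['cy'])/c['fy']*d
    P=np.stack([x,-y,-d],-1)
    T=np.array(c['pose']); return P@T[:3,:3].T+T[:3,3]
def snap(name):
    c=calibration(name); im,d=get_image(name); return im,d,c,pts(name,d,c)
E
python3 - <<'E'
from h import *
o=get_obs(); print(o['t'],o['tool_pos'],o['tool_rot'],tcp_to_grasp, o['contact_force'])
for n in ['top','side']:
    im,d,c,P=snap(n); cv2.imwrite(f'pics/{n}0.png',im); np.savez(f'{n}0.npz',im=im,d=d,P=P); print(n,{k:v for k,v in c.items()})
E
```

```text
0.0 [ 0.27725442 -0.55983445  0.40345578] [-3.05694567e+00 -7.15410662e-01  3.74173997e-04] 0.1547 [-0.50117386  0.21420213 -0.36993192]
top {'fx': 551.4438576278251, 'fy': 551.4438576278251, 'cx': 323.83576326485985, 'cy': 239.96659070521696, 'pose': array([[-1.58349094e-02,  9.79957623e-01, -1.98575708e-01,
         3.61393769e-01],
       [-9.99867338e-01, -1.62773334e-02, -5.95683539e-04,
        -2.26654370e-01],
       [-3.81602763e-03,  1.98539932e-01,  9.80085370e-01,
         1.10176338e+00],
       [ 0.00000000e+00,  0.00000000e+00,  0.00000000e+00,
         1.00000000e+00]])}
side {'fx': 554.2907282603076, 'fy': 554.2907282603076, 'cx': 324.7454262140207, 'cy': 236.34083814285037, 'pose': array([[ 0.99551114,  0.07331725, -0.05985102,  0.5267082 ],
       [-0.09301828,  0.64121221, -0.76170499, -1.05644542],
       [-0.01746891,  0.76385305,  0.64515375,  0.79436649],
       [ 0.        ,  0.        ,  0.        ,  1.        ]])}
```

View pics/top0.png

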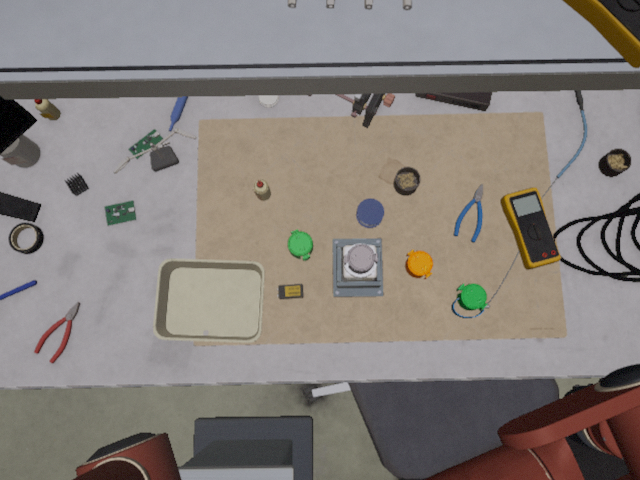

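View pics/side0.png

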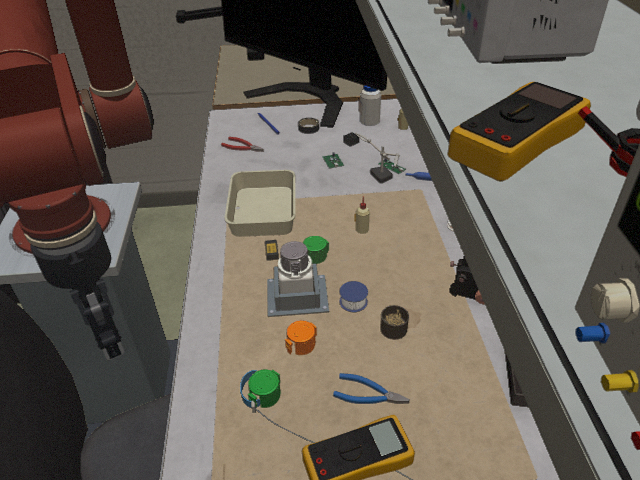

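The top view shows the grey cap on the jar in its stand at (361,258). The cap-shaped decoys are green at (300,244) and (473,296) and orange at (420,263). The grey one on the jar in the stand fits the description. The tray is at (210,300), the battery at (291,292), and the shelf edge runs along row 85.

Run:
```python
from h import *
z=np.load('top0.npz'); im,d,P=z['im'],z['d'],z['P']
def rep(m,n):
    q=P[m]; print(n,len(q),np.median(q,0).round(4),q.min(0).round(3),q.max(0).round(3))
sub=np.zeros((480,640),bool)
sub[225:305,325:392]=1
m=sub&(P[...,2]>.112)&(d>0); rep(m,'cap top')
c=m.astype(np.uint8)
(cu,cv),r=cv2.minEnclosingCircle(np.argwhere(c)[:,::-1].astype(np.float32)); print(cu,cv,r)
m2=sub&(P[...,2]>.003)&(P[...,2]<.012); q=P[m2]; print('plate rect',cv2.minAreaRect((q[:,:2]*1000).astype(np.float32)))
m3=sub&(P[...,2]>.04)&(P[...,2]<.052); q=P[m3]; print('rim rect',cv2.minAreaRect((q[:,:2]*1000).astype(np.float32)))
m3=sub&(P[...,2]>.07)&(P[...,2]<.095); q=P[m3]; print('jar sh',cv2.minAreaRect((q[:,:2]*1000).astype(np.float32)),np.median(q[:,2]))
t=np.zeros((480,640),bool);t[250:350,145:275]=1
q=P[t&(P[...,2]>.035)&(P[...,2]<.055)];print('tray',cv2.minAreaRect((q[:,:2]*1000).astype(np.float32)),np.median(q[:,2]))
print('tray floor',np.median(P[295:305,200:220].reshape(-1,3),0))
for n,(u,v) in dict(shelf=(300,80),shelf2=(300,40),flux=(261,190),battery=(291,292),reel=(370,212),green=(300,244),orange=(420,263)).items(): print(n,P[v,u].round(3))
x=cv2.resize(im[215:310,315:440],None,fx=6,fy=6,interpolation=cv2.INTER_CUBIC); cv2.imwrite('pics/c1.png',x)
```

```text
cap top 658 [ 0.527  -0.291   0.1232] [ 0.503 -0.322  0.112] [ 0.551 -0.262  0.129]
360.31817626953125 258.0 16.801374435424805
plate rect ((533.3723754882812, -294.6217346191406), (134.1947021484375, 161.15087890625), 89.05049133300781)
rim rect ((528.2744140625, -291.6786804199219), (85.13169860839844, 85.47403717041016), 89.57330322265625)
jar sh ((527.5827026367188, -291.5721435546875), (64.986328125, 62.879173278808594), 1.0707474946975708) 0.08315060321115364
tray ((463.8172302246094, -3.459014892578125), (207.180419921875, 156.47421264648438), 87.28426361083984) 0.04521757740028454
tray floor [0.46642046 0.00320761 0.00344422]
shelf [ 0.685 -0.2    0.484]
shelf2 [ 0.73  -0.201  0.498]
flux [ 0.675 -0.104  0.059]
battery [ 0.477 -0.16   0.02 ]
reel [ 0.635 -0.32   0.027]
green [ 0.57  -0.179  0.037]
orange [ 0.528 -0.413  0.037]
```

View pics/c1.png

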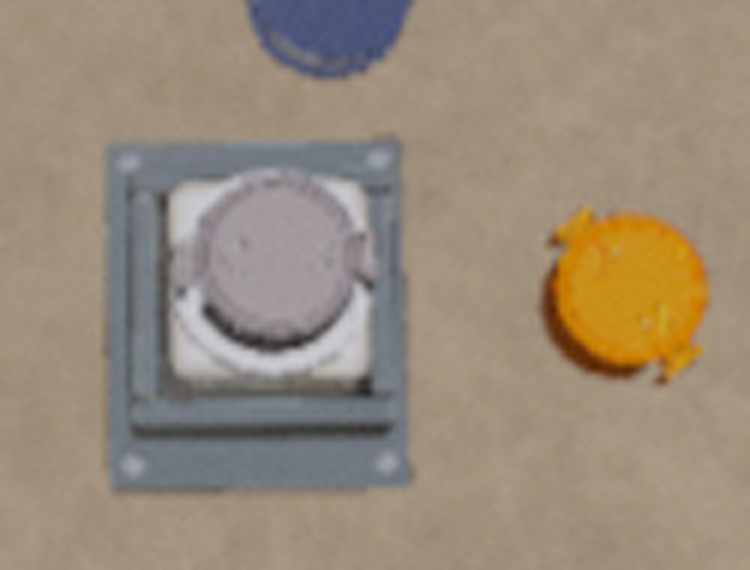

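The crop shows the grey cap on the white jar at crop (275,258). Its tabs are at left (188,262) and right (362,258), so the tab line runs about along world y. The cap is at about (0.527, -0.2915) with its top at z 0.123, against 0.1225 expected. Next I go above it and look with the wrist camera.

```bash
cat >> h.py <<'E'
def go(target,yaw,ref=None):
    "tool-frame shift (cm) and turn; yaw: world angle of tool y axis"
    o=get_obs(); Rm=R.from_rotvec(o['tool_rot']); p=np.array(o['tool_pos'])
    y=np.array([np.cos(yaw),np.sin(yaw),0]); z=np.array([0,0,-1.]); x=np.cross(y,z)
    Rt=R.from_matrix(np.stack([x,y,z],1))
    print('t',round(o['t'],2),'shift cm',(Rm.inv().apply(np.array(target)-p)*100).round(2),'turn',(Rm.inv()*Rt).as_rotvec().round(3),'q',np.round(o['q'],2))
E
python3 -c "
from h import *
go([.527,-.2915,.39],-np.pi/2)"
```

```text
t 0.1 shift cm [ 34.29 -12.96   1.39] turn [-0.002  0.     0.46 ] q [-1.23  0.05  1.61 -0.    1.48 -0.12]
```

{"method": "arm_command", "body": {
  "plan": [
    [[3.4, -1.3, 0.1, 0, 0, 0.046], [6.9, -2.6, 0.3, 0, 0, 0.092], [10.3, -3.9, 0.4, 0, 0, 0.138], [13.7, -5.2, 0.6, 0, 0, 0.184], [17.1, -6.5, 0.7, 0, 0, 0.23], [20.6, -7.8, 0.8, 0, 0, 0.276], [24, -9.1, 1, 0, 0, 0.322], [27.4, -10.4, 1.1, 0, 0, 0.368], [30.9, -11.7, 1.3, 0, 0, 0.414], [34.3, -13, 1.4, 0, 0, 0.46], [34.3, -13, 1.4, 0, 0, 0.46], [34.3, -13, 1.4, 0, 0, 0.46]]
  ],
  "gripper": -1,
  "force": 20
}}

```text
t: 1.1
tool_pos: [0.5279, -0.2898, 0.3899]
tool_rot: [-3.141, -0.006, 0.002]
contact_force: [-0.2, -0.6, 0.5]
opening: 0.0853
grip_force: 0.0
```

Run:
```python
from h import *
o=get_obs(); print(o['t'],o['tool_pos'],o['opening'],o['contact_force'],o['wrist_torque'])
im,d,c,P=snap('wrist'); cv2.imwrite('pics/w1.png',im); np.savez('w1.npz',im=im,d=d,P=P); print(c['pose'])
m=(np.abs(P[...,0]-.527)<.06)&(np.abs(P[...,1]+.2915)<.06)&(P[...,2]>.118)&(P[...,2]<.13)&(d>0)
q=P[m]; print(len(q),np.median(q,0),cv2.minEnclosingCircle((q[:,:2]*1000).astype(np.float32)))
m=(np.abs(P[...,0]-.527)<.06)&(np.abs(P[...,1]+.2915)<.06)&(P[...,2]>.07)&(P[...,2]<.085)&(d>0)
q=P[m]; print(len(q),cv2.minAreaRect((q[:,:2]*1000).astype(np.float32)),np.median(q[:,2]))
```

```text
1.1 [ 0.52788907 -0.28978789  0.38992268] 0.08532300456242502 [-0.19655256 -0.58764544  0.48357857] [ 0.0355468   0.04092375 -0.00374404]
[[ 3.08330687e-03  9.54291733e-01  2.98860807e-01  6.02751694e-01]
 [-9.99995071e-01  3.11945323e-03  3.56096341e-04 -2.90054687e-01]
 [-5.92462516e-04 -2.98860432e-01  9.54296647e-01  3.58735751e-01]
 [ 0.00000000e+00  0.00000000e+00  0.00000000e+00  1.00000000e+00]]
3813 [ 0.52840792 -0.2909257   0.12320512] ((529.3990478515625, -291.1239013671875), 29.772384643554688)
1148 ((528.7368774414062, -291.3778076171875), (63.75973892211914, 62.05311584472656), 89.156005859375) 0.08010621075771307
```

View pics/w1.png

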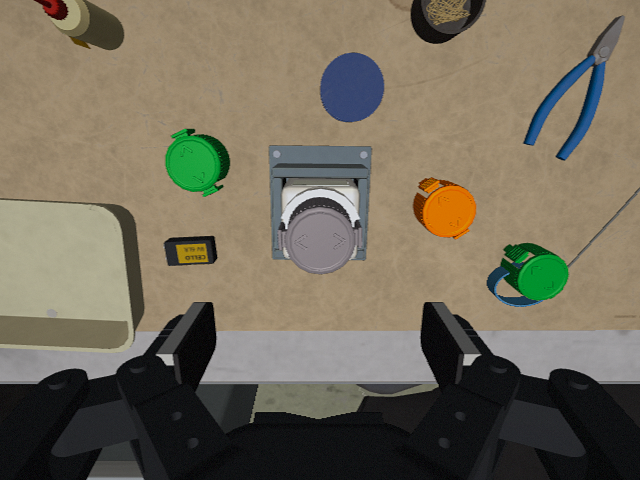

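The wrist view shows the grey cap at (320,240). Its arrows are at (307,240) and (336,240), and its tabs at (285,240) and (357,238). They are level, so the tab line is close to world y. I'll measure the cap's yaw from the tab points.

Run:
```python
from h import *
z=np.load('w1.npz'); P=z['P']; im=z['im']; d=z['d']
c=np.array([.5283,-.291])
q=P[(np.hypot(P[...,0]-c[0],P[...,1]-c[1])<.034)&(P[...,2]>.1)&(d>0)]
top=q[q[:,2]>.121]; inn=top[np.hypot(*(top[:,:2]-c).T)<.0262]; (cc,r)=cv2.minEnclosingCircle((inn[:,:2]*1000).astype(np.float32)); print('circ',cc,r)
t=q[(np.abs(q[:,1]-c[1])>.0262)]
for s in (1,-1):
    k=t[(t[:,1]-c[1])*s>0]; print(s,len(k),k.mean(0),k.min(0),k.max(0))
a=t[t[:,1]>c[1]].mean(0)-t[t[:,1]<c[1]].mean(0); print('yaw off y',np.arctan2(-a[0],a[1]))
go([.5285,-.291,.2665],-np.pi/2)
```

```text
circ (528.3125, -291.0001525878906) 26.192249298095703
1 1828 [ 0.54190964 -0.26262145  0.28810408] [ 0.51785508 -0.26478576  0.10026537] [ 0.54493027 -0.25875551  0.3123479 ]
-1 1732 [ 0.54201225 -0.31933784  0.28520142] [ 0.51976551 -0.32310784  0.10012917] [ 0.54508476 -0.31720133  0.31070611]
yaw off y 0.001809185060257591
t 1.15 shift cm [ 0.14  0.02 12.36] turn [-0.     0.001  0.002] q [-0.63  0.01  1.68 -0.    1.45  0.94]
```

Run:
```python
from h import *
z=np.load('w1.npz'); P=z['P']; d=z['d']
c=np.array([.5283,-.291])
q=P[(np.hypot(P[...,0]-c[0],P[...,1]-c[1])<.034)&(P[...,2]>.1)&(P[...,2]<.13)&(d>0)]
t=q[(np.abs(q[:,1]-c[1])>.0262)]
for s in (1,-1):
    k=t[(t[:,1]-c[1])*s>0]; print(s,len(k),k.mean(0),k.min(0),k.max(0))
a=t[t[:,1]>c[1]].mean(0)-t[t[:,1]<c[1]].mean(0); print('yaw off y',np.arctan2(-a[0],a[1]))
```

```text
1 141 [ 0.52783805 -0.26274777  0.11504353] [ 0.51785508 -0.26478177  0.10026537] [ 0.53424984 -0.26068941  0.11880347]
-1 146 [ 0.52932583 -0.31922705  0.11498222] [ 0.51976551 -0.32134906  0.10012917] [ 0.53600938 -0.31724137  0.11828641]
yaw off y 0.026335966074332137
```

{"method": "arm_command", "body": {
  "plan": [
    [[0.05, 0, 1.5, 0, 0, -0.01], [0.1, 0, 3, 0, 0, -0.025], [0.1, 0, 4.5, 0, 0, -0.025], [0.1, 0, 6, 0, 0, -0.025], [0.1, 0, 7.5, 0, 0, -0.025], [0.1, 0, 9, 0, 0, -0.025], [0.1, 0, 10.5, 0, 0, -0.025], [0.1, 0, 11.5, 0, 0, -0.025], [0.1, 0, 12.1, 0, 0, -0.025], [0.1, 0, 12.3, 0, 0, -0.025], [0.1, 0, 12.3, 0, 0, -0.025], [0.1, 0, 12.3, 0, 0, -0.025]]
  ]
}}

```text
t: 2.15
tool_pos: [0.5282, -0.2918, 0.2686]
tool_rot: [3.141, 0.038, 0.002]
contact_force: [-0.3, -0.3, 0.3]
opening: 0.0852
grip_force: 0.0
```

Run:
```python
from h import *
o=get_obs(); print(o['t'],o['tool_pos'],o['opening'],o['contact_force'],o['wrist_torque'])
im,d,c,P=snap('wrist'); cv2.imwrite('pics/w2.png',im)
```

```text
2.15 [ 0.52817288 -0.29180088  0.26858297] 0.08522216599560735 [-0.27419737 -0.32580874  0.2553754 ] [-0.02638828  0.00021064  0.00099083]
```

View pics/w2.png

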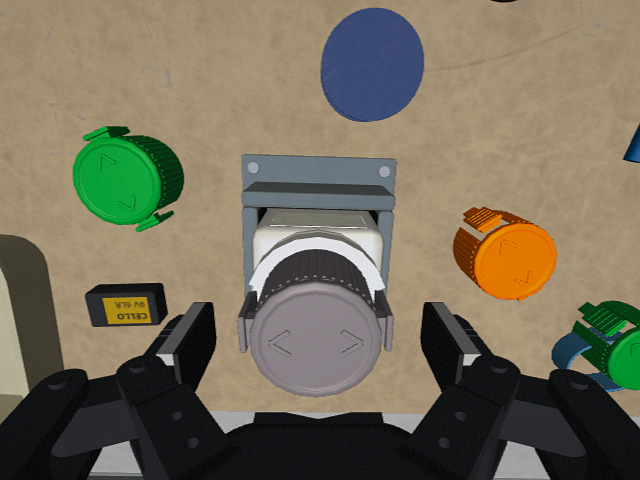

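The cap (centre 316,340) sits centred between the open fingers (midpoint 319), with its tabs at (245,325) and (389,318) facing the pads. Next I check the open fingertip length from depth before closing.

Run:
```python
from h import *
z=np.load('w1.npz'); P=z['P']; d=z['d']
for a,b in ((150,216),(422,500)):
    q=P[295:385,a:b].reshape(-1,3); dd=d[295:385,a:b].ravel(); q=q[(dd>0)&(q[:,2]>.18)]; print(len(q),.3899-np.percentile(q[:,2],[0,1,5,50]),q[:,:2].min(0),q[:,:2].max(0))
```

```text
4201 [0.1615828  0.15915451 0.15545722 0.13496704] [ 0.51481658 -0.25869004] [ 0.54381092 -0.23346061]
4594 [0.16058207 0.1581499  0.15447582 0.13276657] [ 0.51496329 -0.34666572] [ 0.5441474  -0.32124016]
```

{"method": "arm_command", "body": {
  "plan": [
    [[0, 0, 0.2, 0, 0, 0], [0, 0, 0.4, 0, 0, 0], [0, 0, 0.4, 0, 0, 0], [0, 0, 0.4, 0, 0, 0], [0, 0, 0.4, 0, 0, 0], [0, 0, 0.4, 0, 0, 0]]
  ],
  "gripper": -0.45,
  "force": 20
}}

```text
t: 2.7
tool_pos: [0.5281, -0.2913, 0.2638]
tool_rot: [3.141, 0.039, 0.0]
contact_force: [0.0, -0.7, 0.3]
opening: 0.0626
grip_force: 0.0
```

{"method": "arm_command", "body": {
  "plan": [
    [[0, 0, 0, 0, 0, 0], [0, 0, 0, 0, 0, 0], [0, 0, 0, 0, 0, 0], [0, 0, 0, 0, 0, 0], [0, 0, 0, 0, 0, 0], [0, 0, 0, 0, 0, 0], [0, 0, 0, 0, 0, 0], [0, 0, 0, 0, 0, 0]]
  ],
  "gripper": 0.3,
  "force": 20
}}

```text
t: 3.37
tool_pos: [0.5285, -0.2916, 0.2653]
tool_rot: [3.14, 0.039, 0.003]
contact_force: [-0.3, 0.2, 5.8]
opening: 0.0509
grip_force: 23.3
```

Run:
```python
from h import *
o=get_obs(); print(o['t'],o['tool_pos'],o['opening'],o['grip_force'],o['contact_force'],o['wrist_torque'],o['q'])
```

```text
3.3667 [ 0.52854243 -0.29162236  0.26528027] 0.050897869818653116 23.293409049510956 [-0.33152029  0.24813288  5.80530547] [0.18251121 0.17070667 0.03566879] [-6.27445637e-01  1.26147890e-01  1.77732745e+00  1.90612363e-04
  1.23601657e+00  9.18472401e-01]
```

```bash
cat > s.py <<'E'
from h import *
o=get_obs(); y=R.from_rotvec(o['tool_rot']).as_matrix()[:,1]
print(round(o['t'],2),'p',np.round(np.array(o['tool_pos'])*1000,1),'yaw',round(np.arctan2(-y[1]*-1,y[0])+np.pi/2,3),'op',round(o['opening']*1000,1),'g',round(o['grip_force'],1),'F',np.round(o['contact_force'],1),'T',np.round(o['wrist_torque'],3))
E
python3 s.py
```

```text
3.37 p [ 528.5 -291.6  265.3] yaw 0.025 op 50.9 g 23.3 F [-0.3  0.2  5.8] T [0.183 0.171 0.036]
```

{"method": "arm_command", "body": {
  "plan": [
    [[0, 0, -0.05, 0, 0, -0.03], [0, 0, -0.05, 0, 0, -0.06], [0, 0, -0.05, 0, 0, -0.1], [0, 0, -0.05, 0, 0, -0.1]]
  ]
}}

```text
t: 3.7
tool_pos: [0.5285, -0.2915, 0.2654]
tool_rot: [3.135, 0.197, 0.002]
contact_force: [0.2, 1.2, 4.8]
opening: 0.0507
grip_force: 23.1
```

```bash
python3 s.py
```

```text
3.7 p [ 528.5 -291.5  265.4] yaw 0.125 op 50.7 g 23.1 F [0.2 1.2 4.8] T [ 0.239 -0.006  0.016]
```

{"method": "arm_command", "body": {
  "plan": [
    [[0, 0, -0.03, 0, 0, -0.03], [0, 0, -0.05, 0, 0, -0.06], [0, 0, -0.05, 0, 0, -0.1], [0, 0, -0.05, 0, 0, -0.1]]
  ]
}}

```text
t: 4.03
tool_pos: [0.5284, -0.2915, 0.2656]
tool_rot: [3.121, 0.352, 0.002]
contact_force: [0.3, 1.3, 4.8]
opening: 0.0507
grip_force: 23.1
```

```bash
python3 s.py
```

```text
4.03 p [ 528.4 -291.5  265.6] yaw 0.225 op 50.7 g 23.1 F [0.3 1.3 4.8] T [0.159 0.014 0.018]
```

{"method": "arm_command", "body": {
  "plan": [
    [[0, 0, -0.03, 0, 0, -0.03], [0, 0, -0.03, 0, 0, -0.06], [0, 0, -0.03, 0, 0, -0.1], [0, 0, -0.03, 0, 0, -0.1]]
  ]
}}

```text
t: 4.37
tool_pos: [0.5283, -0.2916, 0.2658]
tool_rot: [3.099, 0.506, 0.002]
contact_force: [-0.1, 0.7, 4.9]
opening: 0.0511
grip_force: 23.2
```

```bash
python3 s.py
```

```text
4.37 p [ 528.3 -291.6  265.8] yaw 0.324 op 51.1 g 23.2 F [-0.1  0.7  4.9] T [0.097 0.008 0.01 ]
```

{"method": "arm_command", "body": {
  "plan": [
    [[0, 0, -0.03, 0, 0, -0.03], [0, 0, -0.05, 0, 0, -0.06], [0, 0, -0.05, 0, 0, -0.1], [0, 0, -0.05, 0, 0, -0.1]]
  ]
}}

```text
t: 4.7
tool_pos: [0.5282, -0.2916, 0.2661]
tool_rot: [3.07, 0.66, 0.001]
contact_force: [-0.4, -0.3, 5.3]
opening: 0.0509
grip_force: 23.1
```

```bash
python3 s.py
```

```text
4.7 p [ 528.2 -291.6  266.1] yaw 0.423 op 50.9 g 23.1 F [-0.4 -0.3  5.3] T [ 0.049 -0.032  0.013]
```

{"method": "arm_command", "body": {
  "plan": [
    [[0, 0, -0.03, 0, 0, -0.03], [0, 0, -0.03, 0, 0, -0.06], [0, 0, -0.03, 0, 0, -0.1], [0, 0, -0.03, 0, 0, -0.1]]
  ]
}}

```text
t: 5.03
tool_pos: [0.5282, -0.2915, 0.2662]
tool_rot: [3.034, 0.812, 0.001]
contact_force: [0.3, 1.4, 4.8]
opening: 0.0504
grip_force: 23.1
```

```bash
python3 s.py
```

```text
5.03 p [ 528.2 -291.5  266.2] yaw 0.523 op 50.4 g 23.1 F [0.3 1.4 4.8] T [ 0.098  0.047 -0.012]
```

{"method": "arm_command", "body": {
  "plan": [
    [[0, 0, -0.02, 0, 0, -0.03], [0, 0, -0.03, 0, 0, -0.06], [0, 0, -0.03, 0, 0, -0.06]]
  ]
}}

```text
t: 5.28
tool_pos: [0.5281, -0.2914, 0.2663]
tool_rot: [3.009, 0.902, 0.0]
contact_force: [-0.6, 0.1, 4.0]
opening: 0.0506
grip_force: 23.0
```

```bash
python3 s.py
```

```text
5.28 p [ 528.1 -291.4  266.3] yaw 0.583 op 50.6 g 23.0 F [-0.6  0.1  4. ] T [ 0.084 -0.048 -0.114]
```

{"method": "arm_command", "body": {
  "plan": [
    [[0, 0, -0.01, 0, 0, -0.02], [0, 0, -0.01, 0, 0, -0.02]]
  ]
}}

```text
t: 5.45
tool_pos: [0.528, -0.2914, 0.2663]
tool_rot: [2.999, 0.934, 0.0]
contact_force: [0.3, 0.7, 4.1]
opening: 0.051
grip_force: 23.0
```

```bash
python3 s.py
```

```text
5.45 p [ 528.  -291.4  266.3] yaw 0.604 op 51.0 g 23.0 F [0.3 0.7 4.1] T [ 0.094  0.044 -0.223]
```

{"method": "arm_command", "body": {
  "plan": [
    [[0, 0, -0.05, 0, 0, 0], [0, 0, -0.1, 0, 0, 0], [0, 0, -0.1, 0, 0, 0]]
  ]
}}

```text
t: 5.7
tool_pos: [0.528, -0.2912, 0.2665]
tool_rot: [-2.999, -0.935, -0.0]
contact_force: [2.5, -0.9, -1.3]
opening: 0.0506
grip_force: 21.5
```

```bash
python3 s.py
```

```text
5.7 p [ 528.  -291.2  266.5] yaw 0.604 op 50.6 g 21.5 F [ 2.5 -0.9 -1.3] T [-0.114 -0.412 -0.178]
```

{"method": "arm_command", "body": {
  "plan": [
    [[0, 0, -0.05, 0, 0, 0], [0, 0, -0.1, 0, 0, 0], [0, 0, -0.1, 0, 0, 0]]
  ]
}}

```text
t: 5.95
tool_pos: [0.5277, -0.2912, 0.2671]
tool_rot: [-2.998, -0.935, 0.002]
contact_force: [2.3, -2.5, -5.0]
opening: 0.0504
grip_force: 21.7
```

```bash
python3 s.py
```

```text
5.95 p [ 527.7 -291.2  267.1] yaw 0.605 op 50.4 g 21.7 F [ 2.3 -2.5 -5. ] T [-0.236 -0.408 -0.182]
```

{"method": "arm_command", "body": {
  "plan": [
    [[0, 0, 0.05, 0, 0, 0.01], [0, 0, 0.1, 0, 0, 0.03], [0, 0, 0.1, 0, 0, 0.03]]
  ]
}}

```text
t: 6.2
tool_pos: [0.5279, -0.2913, 0.2672]
tool_rot: [-3.013, -0.889, 0.001]
contact_force: [-0.1, -0.1, -0.9]
opening: 0.051
grip_force: 22.7
```

```bash
python3 s.py
```

```text
6.2 p [ 527.9 -291.3  267.2] yaw 0.574 op 51.0 g 22.7 F [-0.1 -0.1 -0.9] T [-0.044 -0.121  0.01 ]
```

{"method": "arm_command", "body": {
  "plan": [
    [[0, 0, -0.05, 0, 0, 0], [0, 0, -0.1, 0, 0, 0], [0, 0, -0.1, 0, 0, 0]]
  ]
}}

```text
t: 6.45
tool_pos: [0.528, -0.2914, 0.2686]
tool_rot: [3.013, 0.891, -0.0]
contact_force: [-0.3, -0.6, -0.6]
opening: 0.0507
grip_force: 22.9
```

```bash
python3 s.py
```

```text
6.45 p [ 528.  -291.4  268.6] yaw 0.575 op 50.7 g 22.9 F [-0.3 -0.6 -0.6] T [ 0.016 -0.038 -0.02 ]
```

The cap now rises freely with only its own weight on the tool, so that was the stop. I keep lifting straight up.

{"method": "arm_command", "body": {
  "plan": [
    [[0, 0, -0.1, 0, 0, 0], [0, 0, -0.3, 0, 0, 0], [0, 0, -0.5, 0, 0, 0], [0, 0, -0.7, 0, 0, 0], [0, 0, -0.8, 0, 0, 0], [0, 0, -0.8, 0, 0, 0]]
  ]
}}

```text
t: 6.95
tool_pos: [0.5281, -0.2914, 0.2767]
tool_rot: [3.012, 0.89, 0.001]
contact_force: [-0.5, 0.3, -1.1]
opening: 0.0507
grip_force: 22.9
```

```bash
python3 s.py
```

```text
6.95 p [ 528.1 -291.4  276.7] yaw 0.575 op 50.7 g 22.9 F [-0.5  0.3 -1.1] T [-0.017  0.008  0.023]
```

Up to 10 cm, then a look from the side.

{"method": "arm_command", "body": {
  "plan": [
    [[0, 0, -0.5, 0, 0, 0], [0, 0, -1.2, 0, 0, 0], [0, 0, -2, 0, 0, 0], [0, 0, -2.8, 0, 0, 0], [0, 0, -3.6, 0, 0, 0], [0, 0, -5, 0, 0, 0], [0, 0, -6.5, 0, 0, 0], [0, 0, -8, 0, 0, 0], [0, 0, -9, 0, 0, 0], [0, 0, -9, 0, 0, 0]]
  ]
}}

```text
t: 7.78
tool_pos: [0.5287, -0.2918, 0.3705]
tool_rot: [3.008, 0.889, 0.006]
contact_force: [-0.0, -0.1, 0.4]
opening: 0.0504
grip_force: 22.9
```

```bash
python3 s.py
python3 - <<'E'
from h import *
im,d,c,P=snap('side'); w,d2,c2,P2=snap('wrist')
a=cv2.resize(im[150:350,200:400],(400,400)); b=cv2.resize(w,(400,300)); b=cv2.copyMakeBorder(b,0,100,0,0,cv2.BORDER_CONSTANT)
cv2.imwrite('pics/l.png',np.hstack([a,b])); np.savez('w3.npz',d=d2,P=P2)
go([.4645,.0,.366],-np.pi/2+.0)
E
```

```text
7.78 p [ 528.7 -291.8  370.5] yaw 0.575 op 50.4 g 22.9 F [-0.  -0.1  0.4] T [-0.018  0.023  0.007]
t 7.88 shift cm [ 10.51 -27.91   0.07] turn [ 0.001 -0.001  0.575] q [-0.63  0.03  1.7   0.    1.41  0.37]
```

View pics/l.png

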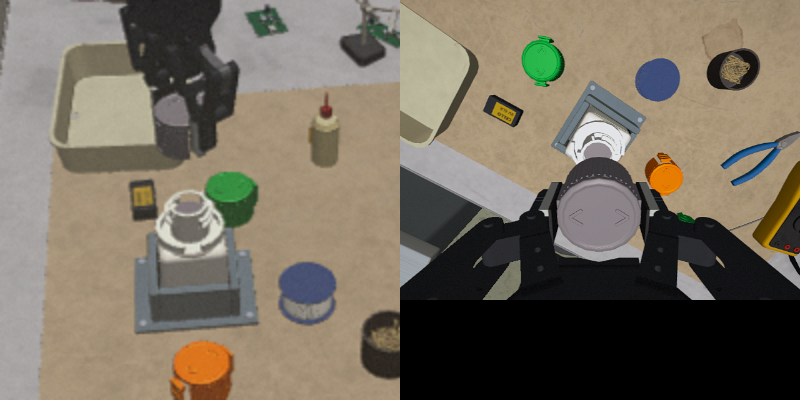

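Side view (left half): the cap hangs in the gripper at (175,125) and the jar stands in its stand with the neck bare at (187,205). Wrist view (right half): the cap is level between the pads at (600,215). Now to the tray.

{"method": "arm_command", "body": {
  "plan": [
    [[0.6, -1.5, 0, 0, 0, 0.03], [1.5, -4, 0, 0, 0, 0.08], [2.4, -6.5, 0, 0, 0, 0.13], [3.4, -9, 0, 0, 0, 0.19], [4.3, -11.5, 0, 0, 0, 0.25], [5.3, -14, 0, 0, 0, 0.31], [6.2, -16.5, 0, 0, 0, 0.37], [7.2, -19, 0, 0, 0, 0.43], [8.1, -21.5, 0, 0, 0, 0.49], [9.1, -24, 0, 0, 0, 0.54], [10, -26.5, 0, 0, 0, 0.575], [10.4, -27.6, 0, 0, 0, 0.575]]
  ]
}}

```text
t: 8.88
tool_pos: [0.4642, -0.001, 0.3647]
tool_rot: [-3.14, -0.002, 0.004]
contact_force: [-0.8, 0.7, 0.9]
opening: 0.0509
grip_force: 22.9
```

{"method": "arm_command", "body": {
  "plan": [
    [[0, 0, 1, 0, 0, 0], [0, 0, 2.5, 0, 0, 0], [0, 0, 4.5, 0, 0, 0], [0, 0, 6.5, 0, 0, 0], [0, 0, 8.5, 0, 0, 0], [0, 0, 10.5, 0, 0, 0], [0, 0, 12.5, 0, 0, 0], [0, 0, 14, 0, 0, 0], [0, 0, 15.2, 0, 0, 0], [0, 0, 15.7, 0, 0, 0], [0, 0, 15.7, 0, 0, 0], [0, 0, 15.7, 0, 0, 0]]
  ]
}}

```text
t: 9.88
tool_pos: [0.4653, -0.0037, 0.2088]
tool_rot: [3.142, -0.001, -0.001]
contact_force: [-0.2, -0.7, -0.4]
opening: 0.0511
grip_force: 22.9
```

```bash
python3 s.py
python3 - <<'E'
from h import *
im,d,c,P=snap('wrist'); s,d2,c2,P2=snap('side')
a=cv2.resize(s[120:280,180:340],(400,400)); b=cv2.resize(im,(400,300)); b=cv2.copyMakeBorder(b,0,100,0,0,cv2.BORDER_CONSTANT)
cv2.imwrite('pics/t.png',np.hstack([a,b]))
E
```

```text
9.88 p [465.3  -3.7 208.8] yaw -0.001 op 51.1 g 22.9 F [-0.2 -0.7 -0.4] T [ 0.006 -0.008 -0.025]
```

View pics/t.png

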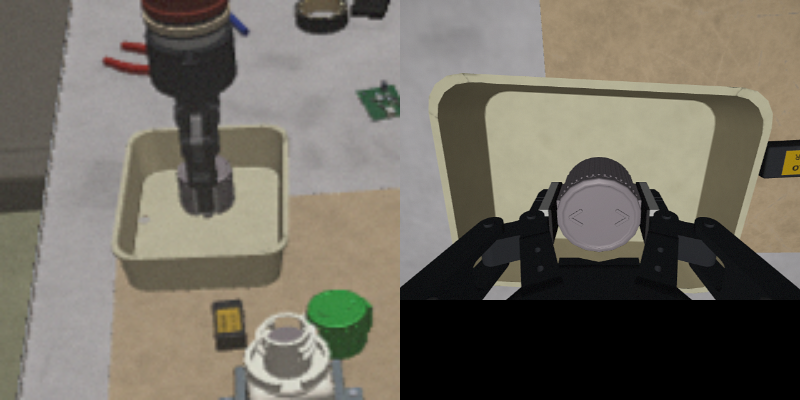

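The cap is over the middle of the tray, upright at (600,215), with clearance on all sides. I lower it until it touches.

{"method": "arm_command", "body": {
  "plan": [
    [[0, 0, 0.5, 0, 0, 0], [0, 0, 1, 0, 0, 0], [0, 0, 1.5, 0, 0, 0], [0, 0, 1.9, 0, 0, 0], [0, 0, 2.2, 0, 0, 0], [0, 0, 2.3, 0, 0, 0], [0, 0, 2.3, 0, 0, 0]]
  ]
}}

```text
t: 10.57
tool_pos: [0.4651, -0.0031, 0.1857]
tool_rot: [-3.141, 0.0, 0.002]
contact_force: [-0.4, 0.7, -1.0]
opening: 0.0509
grip_force: 22.9
```

```bash
python3 s.py
```

```text
10.57 p [465.1  -3.1 185.7] yaw -0.0 op 50.9 g 22.9 F [-0.4  0.7 -1. ] T [0.025 0.044 0.032]
```

{"method": "arm_command", "body": {
  "plan": [
    [[0, 0, 0.1, 0, 0, 0], [0, 0, 0.15, 0, 0, 0], [0, 0, 0.15, 0, 0, 0]]
  ]
}}

```text
t: 10.82
tool_pos: [0.4653, -0.0032, 0.1848]
tool_rot: [3.142, -0.0, 0.0]
contact_force: [-0.4, -0.5, -0.2]
opening: 0.0502
grip_force: 22.9
```

```bash
python3 s.py
```

```text
10.82 p [465.3  -3.2 184.8] yaw -0.0 op 50.2 g 22.9 F [-0.4 -0.5 -0.2] T [-0.02  -0.028  0.049]
```

{"method": "arm_command", "body": {
  "plan": [
    [[0, 0, 0.05, 0, 0, 0], [0, 0, 0.1, 0, 0, 0], [0, 0, 0.1, 0, 0, 0]]
  ]
}}

```text
t: 11.07
tool_pos: [0.4653, -0.0032, 0.1837]
tool_rot: [3.142, -0.0, 0.0]
contact_force: [-1.3, 0.8, 0.1]
opening: 0.0512
grip_force: 22.9
```

```bash
python3 s.py
```

```text
11.07 p [465.3  -3.2 183.7] yaw -0.0 op 51.2 g 22.9 F [-1.3  0.8  0.1] T [ 0.014 -0.031  0.083]
```

{"method": "arm_command", "body": {
  "plan": [
    [[0, 0, 0.05, 0, 0, 0], [0, 0, 0.1, 0, 0, 0], [0, 0, 0.1, 0, 0, 0]]
  ]
}}

```text
t: 11.32
tool_pos: [0.4654, -0.0032, 0.1831]
tool_rot: [3.142, -0.0, 0.0]
contact_force: [-1.4, 0.2, 2.5]
opening: 0.051
grip_force: 23.7
```

```bash
python3 s.py
```

```text
11.32 p [465.4  -3.2 183.1] yaw -0.0 op 51.0 g 23.7 F [-1.4  0.2  2.5] T [0.048 0.18  0.029]
```

Contact with the floor (2.5 N, underside at about 3 mm). I release to a moderate opening and go up.

{"method": "arm_command", "body": {
  "plan": [
    [[0, 0, 0, 0, 0, 0], [0, 0, 0, 0, 0, 0], [0, 0, 0, 0, 0, 0], [0, 0, 0, 0, 0, 0], [0, 0, 0, 0, 0, 0], [0, 0, 0, 0, 0, 0], [0, 0, 0, 0, 0, 0], [0, 0, 0, 0, 0, 0]]
  ],
  "gripper": -0.8
}}

```text
t: 11.98
tool_pos: [0.4653, -0.0032, 0.1827]
tool_rot: [-3.142, 0.0, -0.0]
contact_force: [0.6, 0.4, -0.3]
opening: 0.0766
grip_force: 0.0
```

{"method": "arm_command", "body": {
  "plan": [
    [[0, 0, -0.5, 0, 0, 0], [0, 0, -1.5, 0, 0, 0], [0, 0, -3, 0, 0, 0], [0, 0, -4.5, 0, 0, 0], [0, 0, -6, 0, 0, 0], [0, 0, -8, 0, 0, 0], [0, 0, -10, 0, 0, 0], [0, 0, -12, 0, 0, 0], [0, 0, -14, 0, 0, 0], [0, 0, -15, 0, 0, 0], [0, 0, -15, 0, 0, 0]]
  ]
}}

```text
t: 12.9
tool_pos: [0.4661, -0.0033, 0.3366]
tool_rot: [3.14, -0.0, 0.01]
contact_force: [1.1, -0.7, 0.5]
opening: 0.077
grip_force: 0.0
```

```bash
python3 s.py
python3 - <<'E'
from h import *
im,d,c,P=snap('wrist'); s,d2,c2,P2=snap('side')
a=cv2.resize(s[120:320,180:380],(400,400)); b=cv2.resize(im,(400,300)); b=cv2.copyMakeBorder(b,0,100,0,0,cv2.BORDER_CONSTANT)
cv2.imwrite('pics/e.png',np.hstack([a,b]))
q=P[(np.hypot(P[...,0]-.465,P[...,1]+.003)<.02)&(d>0)&(P[...,2]<.1)]; print('cap top z',np.percentile(q[:,2],[5,50,95]))
E
```

```text
12.9 p [466.1  -3.3 336.6] yaw -0.0 op 77.0 g 0.0 F [ 1.1 -0.7  0.5] T [-0.023  0.023 -0.014]
cap top z [0.03962935 0.04073471 0.0419102 ]
```

View pics/e.png

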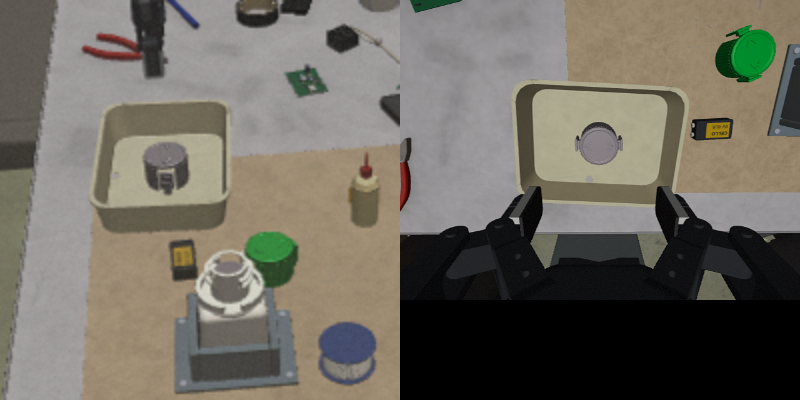

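The cap stands upright in the tray: (165,165) in the side view, (600,143) in the wrist view. Its top is at z 0.041, its tabs are out, and the jar is seated in the stand. I hand the job in.

```bash
python3 -c "
from station import *
print(finish_job())"
```

```text
the job is handed in; nothing more can be done
None
```

The jar is open and its cap stands right way up in the cream tray. I turned the cap to its stop with both tabs pressed in, then lifted it off; the jar is still seated in its stand. A first lift, made while still pressed against the stop, pulled upward with about 5 N, roughly the jar's weight, so the jar may have shifted slightly then; after I backed off 0.03 rad the cap came off freely. The job was handed in at about 13 s.

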